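Lift the gravity latch and swing open the specimen locker's gate

TASK

Open the small specimen locker: lift the gravity latch bar by its knob until it is clear of its catch, without straining the catch, and swing the gate wide open. Then let the bar back down to rest, leave the gate standing open with nothing holding it, and leave the other things on the bench where they are.

Things in the scene. Friction and masses are not known exactly. Their poses are not given: they have to be found in the camera images.
- locker: Low box-shaped specimen locker bolted to the worktop, 144 x 224 x 104 mm high (x, y, z), clear roof and sides, gate in front, two lidded cups inside. Origin: centre of its underside; its x axis points from the front (gate side) to the back, z up, y along the front towards the hinge end (left, seen facing the gate).
- gate_hinge (a point): Point on the gate's vertical hinge axis, 94 mm above the worktop, at locker x -76, y +96 mm. The shut gate (188 mm long, 10 mm thick, top 100 mm above the worktop) runs from it along locker -y; its free end swings out to the front (locker -x). The hinge is stiff: the gate stays where it is left, and 1 to 2 N at the knob moves it.
- gate (a joint): Gate angle, rad: 0 shut, grows as it opens outward, end stop at 1.7.
- knob_grip (a point): Grip point on the latch bar's knob, an upright pillar 12 mm thick and 40 mm tall with an 18 mm wide, 5 mm thick head. On the pillar's axis, 30 mm above the bar's top edge, 20 mm below the head's top; 130 mm above the worktop with the bar down; 135 mm from the hinge along the gate. Grip from above, fingers closing along locker x; the round pillar may turn between the pads as the gate swings.
- latch (a joint): Latch bar angle, rad: 0 down on its own rest, grows as it is lifted, to 0.3 at most. The steel bar (8 mm thick, 12 mm high, about 1.5 N to lift at the knob) lies along the front of the gate and falls by its own weight. The pillar tilts with the bar: a firm grip that does not tilt with it (up to 0.2 rad) feels some N of false drag, which grows slowly; the buffer is a steep rise.
- latch_pin (a point): The bar's horizontal pivot pin on the gate, 30 mm from the hinge axis and 94 mm above the worktop. The knob is 105 mm from it, the catch 170 mm: each mm of knob rise lifts the bar 1.6 mm at the catch, and the grip point leans towards the hinge by 0.34 mm.
- keeper: Fixed dark rail on the post at the far end from the hinge (origin at locker x -73.5, y -104, z 74 mm) carrying the catch, a steel J 16 mm wide, 65 mm beyond the knob, top up to 148 mm above the worktop. Its upright lip, 4 mm thick, stands 2 mm in front of the bar and stops the gate. The catch sits at an unreported height that differs each time. Loading it over 8 N strains it.
- bar_end (a point): Bar centre in the catch, 94 mm above the worktop when down. It must rise 5 to 29 mm here (knob 3 to 18 mm; varies) to clear the lip, then go forward through a mouth 16 mm high for the 12 mm bar, roofed by a sprung rubber buffer: 4 mm to spare, 2.5 mm at the knob. Feel the buffer (9 N/mm; but 4 at a gripped knob) and ease back until it is just relieved; a resisted pull means still behind the lip.
- cup_a: Lidded specimen cup, 63 mm wide, 65 mm high, standing inside the locker at left; leave it. Origin: centre of its underside.
- cup_b: Lidded specimen cup, 63 mm wide, 65 mm high, standing inside the locker at right; leave it. Origin: centre of its underside.
- rack: Empty white wire tube rack, 41 x 121 x 66 mm, standing to the right of the locker; leave it. Origin: centre of its underside.
- carton: Upright reagent carton, 56 x 70 x 100 mm, standing to the left of the locker; leave it. Origin: centre of its underside.
- bottle_lyse: Brown reagent bottle, 52 mm wide, 105 mm high, among other bottles at the right; leave it. Origin: centre of its underside.
- slide_box: Flat slide box, 60 x 85 x 35 mm, on the left of the bench; leave it. Origin: centre of its underside.

How it is judged:
On the way, in this order (a step that is already met when the one before it is completed fails the run):
1. the latch bar is lifted while the gate is still shut (value of joint latch above 0.02 rad and value of joint gate below 0.03 rad), for 0.1 s.
2. the gate is swung wide open, 1.2 rad or more (value of joint gate above 1.2 rad), for 0.2 s.
At the end, for the whole second after the job is handed in: The gate stands open by 1.2 rad (about 70 degrees) or more and at rest, with the latch bar down on its rest (under 0.03 rad) (value of joint gate above 1.2 rad and velocity of joint gate between -0.05 and 0.05 rad/s and value of joint latch below 0.03 rad); the robot touches nothing.
It fails at once if the catch or its buffer is loaded with more than 8 N (contact force between anything else and keeper above 8 N).
It fails at once if the gate is flung open (faster than 3 rad/s) (velocity of joint gate above 3 rad/s).
It fails at once if a cup, the rack, the carton, the bottle or the slide box is moved by more than 20 mm (distance of any of cup_a, cup_b, rack, carton, bottle_lyse, slide_box from where it was at the start of the episode above 0.02 m).
It also fails if it takes over 72 s, if anything falls off the work surface, if the arm or the gripper's body presses on something with over 40 N, if the wrist force passes 120 N, or if a joint passes its speed limit or range.

ROBOT

A 6-joint arm with a two-finger parallel gripper is mounted at the origin on the work surface; the furniture and walls round the work are solid. World frame = base frame: x ahead of the robot, y to its left, z up, the work surface at z = 0. Lengths are in m, angles in rad, forces in N, time in s.
With the tool pointing down it reaches from about 0.375 to 0.75 m from the base axis. Payload 9 kg.
Tool frame: the origin (TCP) lies between the finger pads; the fingertips stand 8 mm ahead of it and the grasp point (between the pads) lies 11 mm behind it; z points along the fingers, y is the line along which they close (so a half turn about z gives the same grasp; the last joint's range is limited). The gripper opens to 85 mm and grips with 20 to 120 N. Pads are 22 mm wide; open, the fingers measure 114 mm over their backs; the gripper's body (76 mm by 85 mm) begins 54 mm behind the grasp point. The pads swing forward as they close: fully open they stand 13 mm farther back than shut.
Start: joints at [-0.218, 0.104, 0.097, 1.564, 0, 1.353], TCP at [0.6, 0, 0.239] pointing down, gripper open.
Joint ranges: [-2.99, 2.99], [-0.84, 1.86], [-1.1, 1.16], [-1.84, 2.11], [-1.51, 1.56], [-3.14, 3.14]. Speed limits (rad/s): [2.22, 2.22, 2.57, 3.14, 3.14, 3.14].

INTERFACE

Orientations are given as a unit quaternion [w, x, y, z].
In Python, from rig import bot gives the robot as it stands.
- The arm moves only by the tool apply_moves, never from a script. Its argument "motion" is a list that holds one entry, the list of rows, each a list of 6 numbers: the shift along the tool's x, y, z in cm, then the turn, a rotation vector about the tool's x, y, z in degrees. In form: [[[dx, dy, dz, rx, ry, rz], ...]]. A call has 1 to 12 rows; each row is the pose to reach, as a shift and turn from the pose commanded when the call began, along the tool's axes at that moment; what a row does not reach only later rows make up. A row lasts 1/10 s, in which the tool goes at most 50 mm and 8.59 degrees, less where a joint would pass 70% of its speed; a pose out of reach is approached as far as the arm can. A call with a gripper value outside its range is refused whole. "grip" is the opening, from 0 (shut) to 1 (fully open), set as the call begins (left out, the last holds). The fingers move at their own pace and stop on an object; "force" is the grip in N (left out, the last holds). Time passes only in rows, so rows that repeat a pose let the fingers close. It gives the time, the measured TCP pose, the force, the opening and the grip force at its end, in the units of the state.
- bot.get_state(): the state, without advancing time (a new reading comes with each control period).
- bot.grab_frame(name): name is "scene" or "side" or "wrist"; returns a dict with "color" (400x640x3 uint8, blue, green, red), "fx", "fy", "cx", "cy" (pixels), "D" ([k1, k2, p1, p2, k3] as OpenCV has them; the pictures are not rectified), "R" (3x3) and "t" (3): a world point X has camera coordinates R X + t; the wrist camera has in their place "mount" (4x4, takes a point from camera to tool coordinates, whose origin is the TCP and whose axes are the flange's). Camera axes: x right, y down, z forward; pixel columns grow to the right and rows downward; lengths in m; the calibration is good to about 2 mm. A picture is of the moment at which its call begins: read the wrist's pose just before it. There is no depth.
- bot.hand_in(): hands the job in; it is judged then, once.
The state is a dict: "time_s": time; "joints": joint angles; "joint_velocities": joint speeds; "joint_efforts": joint torques, N m; "tcp_pos": TCP position; "ee_rot": TCP orientation; "ft_force": force on the tool from outside, world axes, zero at the start; "torque": the same for the moment, N m; "finger_gap": finger opening in m; "finger_force": force on a finger pad.
Only numpy, scipy, OpenCV 4.12 (cv2) and the standard library are available. Lean on these libraries where they do the work, as an engineer would, in place of code of your own. Each camera call takes 0.05 s, during which the arm holds its last target. There are 200 camera calls.

## Working session

There is one attempt and no reset: what is moved stays moved. The work goes in short steps, Python scripts to look and compute and a tool call to move; the robot and the scene stay as the last step left them, time stands still between calls to the robot, and variables do not carry over. Pictures are saved under pics/ and viewed, at most 10 in all, crops included, and the job is handed in when it is done.

Besides the shell and the picture viewer there is one more tool, called after "Emit:" in YAML: its name, and indented under it one key for each argument. apply_moves: Moves the arm, as the interface text tells. Its arguments: {"type":"object","properties":{"motion":{"type":"array"},"grip":{"type":"number"},"force":{"type":"number"}},"required":["motion"]}

```bash
mkdir -p pics
python3 - <<'E'
from rig import bot
import cv2,pickle
s=bot.get_state();print(s)
for n in("scene","side","wrist"):
    f=bot.grab_frame(n);pickle.dump(f,open(f"pics/{n}0.pkl","wb"));cv2.imwrite(f"pics/{n}0.png",f["color"])
    print(n,{k:v for k,v in f.items() if k!="color"})
E
```

```text
{'time_s': 0.0, 'joints': array([-2.17708654e-01,  1.04729385e-01,  9.64582890e-02,  1.56391926e+00,
        9.67129231e-06,  1.35310259e+00]), 'joint_velocities': array([-0.00040514, -0.00079279, -0.00048853, -0.00177343,  0.00113448,
       -0.00076064]), 'joint_efforts': array([ 7.03431251e-04, -5.56934094e+01,  5.03644359e+01,  1.70058967e-02,
       -2.22691165e-04, -8.28643181e-07]), 'tcp_pos': array([5.99664306e-01, 8.15276796e-05, 2.38498674e-01]), 'ee_rot': array([-5.90283345e-04,  7.07111887e-01,  7.07101331e-01, -3.70702660e-04]), 'ft_force': array([-0.6034382 ,  0.87489808, -0.16782028]), 'torque': array([ 0.0174567 , -0.048567  , -0.01273631]), 'finger_force': 0.0, 'finger_gap': 0.08529776019953358}
scene {'fx': 394.6065849949891, 'fy': 394.6065849949891, 'cx': 320.3051164137131, 'cy': 205.64932165575004, 'D': array([-0.08124623,  0.        ,  0.        ,  0.        ,  0.        ]), 'R': array([[ 0.67893333, -0.73411976, -0.01084897],
       [-0.54582041, -0.49479599, -0.67620781],
       [ 0.49104949,  0.46502161, -0.73663105]]), 't': array([-0.35172579,  0.41232989,  1
[... 242 characters left out ...]
0.00178758],
       [-0.20685516,  0.6112522 , -0.76392518],
       [ 0.24750242, -0.72272224, -0.64530235]]), 't': array([0.56247255, 0.17768898, 1.37145353])}
wrist {'fx': 294.87514684180036, 'fy': 294.87514684180036, 'cx': 320.10668126113194, 'cy': 195.9734847108108, 'D': array([-0.02688463,  0.        ,  0.        ,  0.        ,  0.        ]), 'mount': array([[ 2.25546278e-04, -9.49545188e-01, -3.13630173e-01,
         8.16828940e-02],
       [ 9.99998379e-01, -3.46122025e-04,  1.76706345e-03,
         1.14334735e-04],
       [-1.78646091e-03, -3.13630063e-01,  9.49543571e-01,
        -1.34361296e-01],
       [ 0.00000000e+00,  0.00000000e+00,  0.00000000e+00,
         1.00000000e+00]])}
```

View pics/scene0.png

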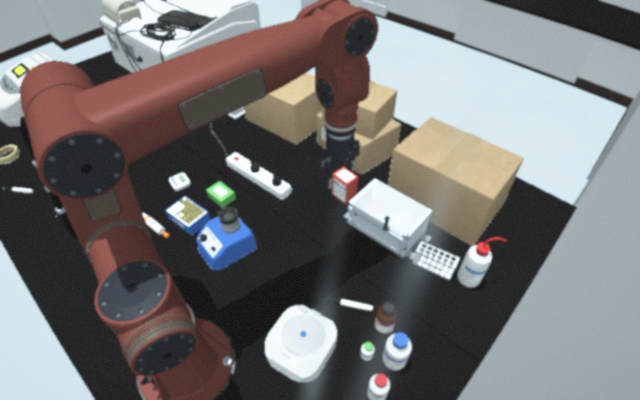

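View pics/side0.png

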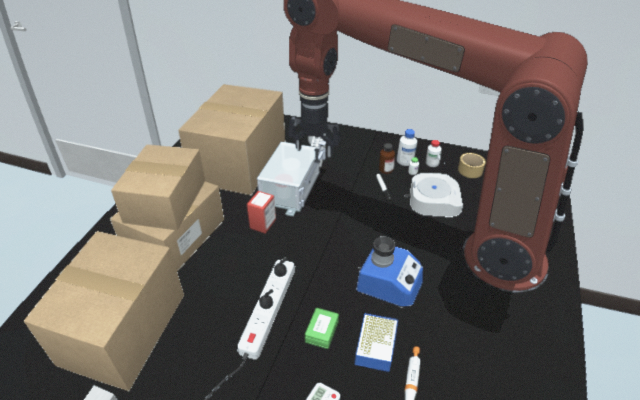

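The scene view shows the locker around (390,215) px, with the carton at (345,183) and the rack at (437,258). In the side view the locker is at (292,175), with the gripper partly in front of it. Next I'll enlarge both views and add the wrist view.

Run:
```python
import cv2,numpy as np
s=cv2.imread("pics/scene0.png");d=cv2.imread("pics/side0.png");w=cv2.imread("pics/wrist0.png")
a=cv2.resize(s[165:285,320:480],(800,600),interpolation=cv2.INTER_CUBIC)
cv2.imwrite("pics/c1.png",a);
```

```text
(no output)
```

View pics/c1.png

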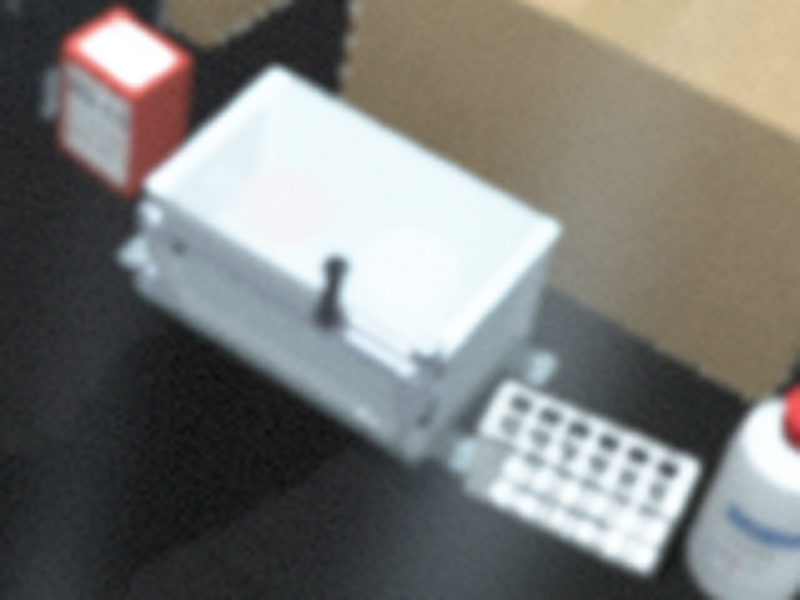

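View pics/wrist0.png

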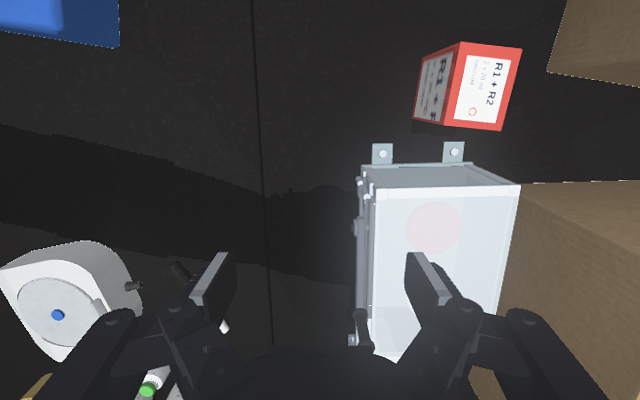

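The scene crop shows the roof corners at crop px (275,68), (147,185), (440,350) and (560,228), with the knob head at (335,262) and its foot at (327,322). In the wrist view the gate front runs along column ~360, the left front roof corner is at about (372,188), the back left at (520,186), and the knob head is near (361,314).

```bash
cat > h.py <<'E'
import numpy as np,cv2,pickle
from scipy.spatial.transform import Rotation as Ro
def K(f): return np.array([[f["fx"],0,f["cx"]],[0,f["fy"],f["cy"]],[0,0,1]])
def pose(f,s=None):  # R,t world->cam
    if "R" in f: return f["R"],f["t"]
    q=s["ee_rot"];T=np.eye(4);T[:3,:3]=Ro.from_quat([q[1],q[2],q[3],q[0]]).as_matrix();T[:3,3]=s["tcp_pos"]
    C=np.linalg.inv(T@f["mount"]);return C[:3,:3],C[:3,3]
def ray(f,p,s=None):
    R,t=pose(f,s);n=cv2.undistortPoints(np.array([[p]],float),K(f),f["D"])[0,0]
    return -R.T@t,R.T@np.array([n[0],n[1],1])
def onz(f,p,z,s=None):
    o,d=ray(f,p,s);return o+d*(z-o[2])/d[2]
def proj(f,X,s=None):
    R,t=pose(f,s);return cv2.projectPoints(np.array(X,float).reshape(-1,3),cv2.Rodrigues(R)[0],t,K(f),f["D"])[0][:,0]
E
python3 - <<'E'
from h import *
f=pickle.load(open("pics/scene0.pkl","rb"));w=pickle.load(open("pics/wrist0.pkl","rb"))
s=dict(ee_rot=[-5.9e-4,.7071119,.7071013,-3.7e-4],tcp_pos=[.599664,.00008,.2385])
P={}
for n,p,z in(("BL",(275,68),.104),("FL",(147,185),.104),("FR",(440,350),.104),("BR",(560,228),.104),("knobtop",(336,260),.15),("knobfoot",(327,320),.1)):
    P[n]=onz(f,(320+p[0]/5-.4,165+p[1]/5-.4),z);print(n,P[n].round(4))
a=[np.linalg.norm(P[i]-P[j]) for i,j in(("BL","FL"),("FL","FR"),("FR","BR"),("BR","BL"))];print(a)
for i,j in(("FR","FL"),("BR","BL")): v=P[j]-P[i];print("y dir deg",np.degrees(np.arctan2(-v[0],v[1])))
for n,p,z in(("wFL",(372,188),.104),("wBL",(520,186),.104),("wknob",(361,314),.15)): print(n,onz(w,p,z,s).round(4))
E
```

```text
BL [0.7922 0.0036 0.104 ]
FL [ 0.6518 -0.0018  0.104 ]
FR [ 0.6657 -0.2157  0.104 ]
BR [ 0.7968 -0.2165  0.104 ]
knobtop [ 0.6454 -0.1481  0.15  ]
knobfoot [ 0.6422 -0.1508  0.1   ]
[np.float64(0.14049966930513147), np.float64(0.21426978531778626), np.float64(0.13115170784238817), np.float64(0.2201465859523704)]
y dir deg 3.717937425846002
y dir deg 1.2102788878891042
wFL [0.6495 0.001  0.104 ]
wBL [0.7924 0.0031 0.104 ]
wknob [ 0.6378 -0.1064  0.15  ]
```

The roof measures about 140 x 217 mm against 144 x 224, so it fits. The knob is near (0.643,-0.148), which agrees with the locker geometry, and the yaw is about 2°. I'll go above the knob and check from close by.

Emit:
apply_moves:
  motion:
    - [[-3.5,1.0,0,0,0,0],[-7.5,2.2,0,0,0,0],[-11.5,3.4,0,0,0,0],[-14.8,4.3,0,0,0,0],[-14.8,4.3,0,0,0,0],[-14.8,4.3,0,0,0,0]]

```text
time_s: 0.75
tcp_pos: [0.6428, -0.1486, 0.2386]
ee_rot: [-0.001, 0.708, 0.707, -0.0]
ft_force: [0.5, 0.9, 0.3]
finger_gap: 0.0853
finger_force: 0.0
```

Run:
```python
from rig import bot
import cv2,pickle
from h import *
s=bot.get_state();f=bot.grab_frame("wrist");pickle.dump((s,f),open("pics/w1.pkl","wb"))
print(s["tcp_pos"],s["ft_force"])
cv2.imwrite("pics/w1.png",f["color"]);print(proj(f,[[.643,-.148,.15],[.643,-.148,.1],[.65,-.012,.1]],s))
```

```text
[ 0.64278277 -0.14858385  0.23859566] [0.45205301 0.91266886 0.34951338]
[[319.8289258  204.85580436]
 [319.83520941 187.16631351]
 [328.04719906  29.73848717]]
```

View pics/w1.png

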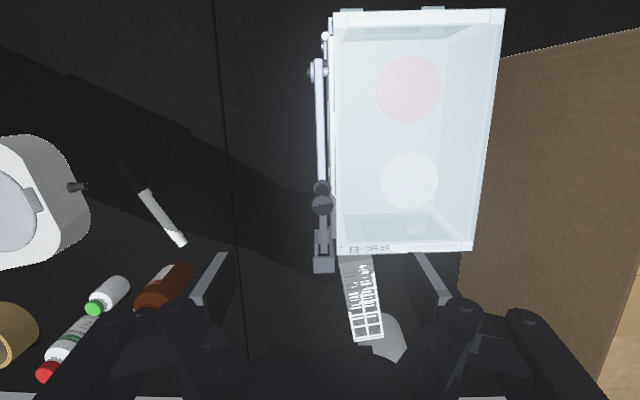

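The knob head is at about (321,206) px, within 1–2 px of the prediction. The bar runs from (319,62) to (322,235), and the catch is at (323,262).

Run:
```python
from h import *
s,f=pickle.load(open("pics/w1.pkl","rb"))
for n,p,z in(("head",(321,205),.15),("bar1",(319.5,65),.1),("bar2",(320.5,175),.1),("bar3",(322,230),.1),("FL",(335,12),.104),("FR",(337,253),.104),("BR",(473,250),.104),("BL",(505,10),.104)): print(n,onz(f,p,z,s).round(4))
```

```text
head [ 0.6439 -0.1481  0.15  ]
bar1 [ 0.6429 -0.0391  0.1   ]
bar2 [ 0.6437 -0.1359  0.1   ]
bar3 [ 0.6451 -0.1933  0.1   ]
FL [6.554e-01 1.000e-04 1.040e-01]
FR [ 0.6605 -0.2173  0.104 ]
BR [ 0.8009 -0.2146  0.104 ]
BL [0.7933 0.0029 0.104 ]
```

The locker yaw is about 1.3° and the knob is at (0.644,-0.148). I'll descend over it with the gripper half open.

Emit:
apply_moves:
  motion:
    - [[0.0,0.1,3,0,0,0],[0.0,0.1,6,0,0,0],[0.0,0.1,9,0,0,0],[0.0,0.1,11,0,0,0],[0.0,0.1,12,0,0,0],[0.0,0.1,12,0,0,0],[0.0,0.1,12,0,0,0]]
  grip: 0.5

```text
time_s: 1.5
tcp_pos: [0.6445, -0.1477, 0.1207]
ee_rot: [0.001, 0.707, 0.707, 0.0]
ft_force: [-0.0, -0.4, -0.1]
finger_gap: 0.0426
finger_force: 0.0
```

Run:
```python
from rig import bot
import cv2
from h import *
s=bot.get_state();f=bot.grab_frame("wrist")
print(s["tcp_pos"],s["ft_force"])
cv2.imwrite("pics/w2.png",f["color"])
```

```text
[ 0.64452025 -0.14766198  0.1207049 ] [-0.02938476 -0.41925788 -0.11402271]
```

View pics/w2.png

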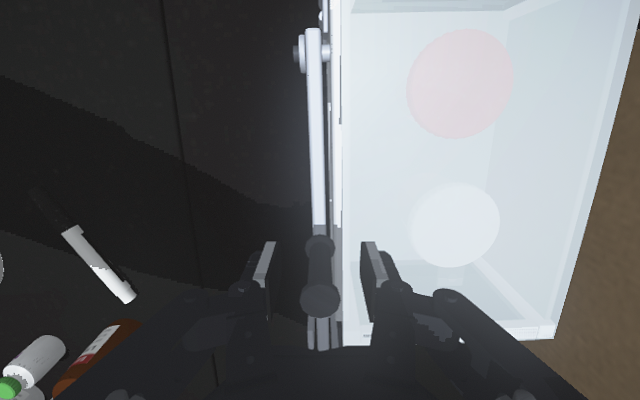

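The knob sits centred between the pads: head at (320,300) px, pads at columns 270 and 370. I'll close gently.

Emit:
apply_moves:
  motion:
    - [[0,0,0,0,0,0],[0,0,0,0,0,0],[0,0,0,0,0,0],[0,0,0,0,0,0],[0,0,0,0,0,0],[0,0,0,0,0,0],[0,0,0,0,0,0],[0,0,0,0,0,0]]
  grip: 0
  force: 25

```text
time_s: 2.35
tcp_pos: [0.6444, -0.1483, 0.1205]
ee_rot: [0.001, 0.707, 0.707, 0.0]
ft_force: [-1.7, 0.8, 6.3]
finger_gap: 0.0162
finger_force: 24.2
```

Emit:
apply_moves:
  motion:
    - [[0,0,0,0,0,0],[0,0,0,0,0,0],[0,0,0,0,0,0]]

```text
time_s: 2.65
tcp_pos: [0.6444, -0.1483, 0.1205]
ee_rot: [0.001, 0.707, 0.707, 0.0]
ft_force: [-1.9, 0.0, 6.2]
finger_gap: 0.0162
finger_force: 24.2
```

Run:
```python
from rig import bot
import cv2
f=bot.grab_frame("wrist")
cv2.imwrite("pics/w3.png",cv2.resize(f["color"][200:360,210:430],(660,480)))
```

```text
(no output)
```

View pics/w3.png

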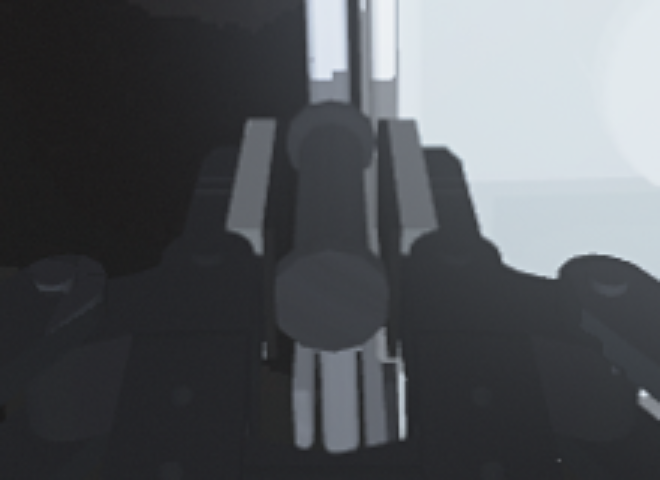

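The gripper has closed to 16 mm, not 12 mm, and there is 6 N upward. It may be bearing on the knob head. I'll project the pad geometry into this view to see.

Run:
```python
from h import *
from rig import bot
s=bot.get_state();f=bot.grab_frame("wrist")
q=s["ee_rot"];R=Ro.from_quat([q[1],q[2],q[3],q[0]]).as_matrix()
def im(p): return ((p-[210,200])*3).round(0).tolist()
for n,t in(("tip -x",(-.011,.008,.008)),("tip +x",(.011,.008,.008)),("top+x",(.011,.008,-.030)),("top-x",(-.011,.008,-.03)),("grasp",(0,0,-.011))):
    print(n,im(proj(f,R@np.array(t)+s["tcp_pos"],s)[0]))
for z in(.15,.145,.13,.1): print("knob",z,im(proj(f,[.644,-.148,z],s)[0]))
o=[onz(f,(210+x/3,200+y/3),z,s) for x,y,z in((275,290,.15),(388,290,.15),(332,235,.15),(332,352,.15),(332,100,.105),(288,140,.105),(374,140,.105))];print(np.round(o,4))
print(s["joint_efforts"].round(2),s["torque"].round(3))
```

```text
tip -x [371.0, 221.0]
tip +x [373.0, 114.0]
top+x [386.0, 238.0]
top-x [383.0, 367.0]
grasp [328.0, 228.0]
knob 0.15 [326.0, 301.0]
knob 0.145 [326.0, 279.0]
knob 0.13 [326.0, 221.0]
knob 0.1 [326.0, 135.0]
[[ 0.6368 -0.1462  0.15  ]
 [ 0.6528 -0.1462  0.15  ]
 [ 0.6449 -0.1371  0.15  ]
 [ 0.6449 -0.1569  0.15  ]
 [ 0.6451 -0.1381  0.105 ]
 [ 0.6368 -0.1464  0.105 ]
 [ 0.6531 -0.1465  0.105 ]]
[  0.14 -61.61  47.99  -1.     0.21  -0.  ] [0.053 0.429 0.012]
```

The pads turn out to be about 38 mm long, from z 0.1125 to 0.1505, so their upper ends close on the head. I'll open a little, go 6 mm lower so they sit under the head, and close again.

Emit:
apply_moves:
  motion:
    - [[0,0,0,0,0,0],[0,0,0,0,0,0],[0,0,0,0,0,0],[0.1,0,0.3,0,0,0],[0.1,0,0.6,0,0,0],[0.1,0,0.6,0,0,0],[0.1,0,0.6,0,0,0]]
  grip: 0.35

```text
time_s: 3.45
tcp_pos: [0.6439, -0.1469, 0.113]
ee_rot: [-0.0, 0.707, 0.707, -0.0]
ft_force: [0.5, 0.7, 0.7]
finger_gap: 0.0302
finger_force: 0.0
```

Emit:
apply_moves:
  motion:
    - [[0,0,0,0,0,0],[0,0,0,0,0,0],[0,0,0,0,0,0],[0,0,0,0,0,0],[0,0,0,0,0,0],[0,0,0,0,0,0],[0,0,0,0,0,0],[0,0,0,0,0,0]]
  grip: 0
  force: 25

```text
time_s: 4.25
tcp_pos: [0.6441, -0.147, 0.1134]
ee_rot: [0.0, 0.707, 0.707, 0.0]
ft_force: [1.2, 0.3, 1.3]
finger_gap: 0.0132
finger_force: 24.3
```

The gap is 13 mm, so the pads are on the pillar. I'll lift along the bar's own arc about the pin, tilting the tool with it: first 4.5 mm, which is below the earliest possible buffer contact at 5.5 mm.

Emit:
apply_moves:
  motion:
    - [[0.02,0,-0.1,0,-0.55,0],[0.04,0,-0.2,0,-1.1,0],[0.06,0,-0.3,0,-1.64,0],[0.08,0,-0.4,0,-2.19,0],[0.09,0,-0.445,0,-2.46,0],[0.09,0,-0.445,0,-2.46,0],[0.09,0,-0.445,0,-2.46,0]]

```text
time_s: 4.95
tcp_pos: [0.644, -0.1461, 0.1178]
ee_rot: [0.015, 0.707, 0.707, -0.015]
ft_force: [-1.5, -1.6, -1.4]
finger_gap: 0.0132
finger_force: 24.3
```

Emit:
apply_moves:
  motion:
    - [[0.02,0,-0.1,0,-0.55,0],[0.02,0,-0.1,0,-0.55,0],[0.02,0,-0.1,0,-0.55,0]]

```text
time_s: 5.25
tcp_pos: [0.644, -0.1458, 0.1188]
ee_rot: [0.019, 0.707, 0.707, -0.019]
ft_force: [-0.7, -1.7, -1.1]
finger_gap: 0.0135
finger_force: 24.4
```

Emit:
apply_moves:
  motion:
    - [[0.02,0,-0.1,0,-0.55,0],[0.02,0,-0.1,0,-0.55,0],[0.02,0,-0.1,0,-0.55,0]]

```text
time_s: 5.55
tcp_pos: [0.644, -0.1456, 0.1198]
ee_rot: [0.022, 0.707, 0.707, -0.022]
ft_force: [-0.6, -0.6, -1.1]
finger_gap: 0.0128
finger_force: 24.4
```

Emit:
apply_moves:
  motion:
    - [[0.02,0,-0.1,0,-0.55,0],[0.02,0,-0.1,0,-0.55,0],[0.02,0,-0.1,0,-0.55,0]]

```text
time_s: 5.85
tcp_pos: [0.644, -0.1453, 0.1208]
ee_rot: [0.025, 0.707, 0.707, -0.025]
ft_force: [0.1, -2.0, -1.2]
finger_gap: 0.0129
finger_force: 24.4
```

Emit:
apply_moves:
  motion:
    - [[0.02,0,-0.1,0,-0.55,0],[0.02,0,-0.1,0,-0.55,0],[0.02,0,-0.1,0,-0.55,0]]

```text
time_s: 6.15
tcp_pos: [0.644, -0.145, 0.1218]
ee_rot: [0.029, 0.706, 0.707, -0.029]
ft_force: [-0.0, -0.1, -1.8]
finger_gap: 0.0138
finger_force: 24.4
```

Emit:
apply_moves:
  motion:
    - [[0.02,0,-0.1,0,-0.55,0],[0.02,0,-0.1,0,-0.55,0],[0.02,0,-0.1,0,-0.55,0]]

```text
time_s: 6.45
tcp_pos: [0.6441, -0.1447, 0.1228]
ee_rot: [0.032, 0.706, 0.706, -0.032]
ft_force: [0.2, -0.2, -1.8]
finger_gap: 0.0131
finger_force: 24.4
```

Emit:
apply_moves:
  motion:
    - [[0.02,0,-0.1,0,-0.55,0],[0.02,0,-0.1,0,-0.55,0],[0.02,0,-0.1,0,-0.55,0]]

```text
time_s: 6.75
tcp_pos: [0.6441, -0.1445, 0.1238]
ee_rot: [0.036, 0.706, 0.706, -0.036]
ft_force: [-0.6, -0.7, -0.3]
finger_gap: 0.0129
finger_force: 24.5
```

Emit:
apply_moves:
  motion:
    - [[0.02,0,-0.1,0,-0.55,0],[0.02,0,-0.1,0,-0.55,0],[0.02,0,-0.1,0,-0.55,0]]

```text
time_s: 7.05
tcp_pos: [0.6441, -0.1441, 0.1248]
ee_rot: [0.039, 0.706, 0.706, -0.039]
ft_force: [-0.4, -0.2, -1.4]
finger_gap: 0.013
finger_force: 24.5
```

Emit:
apply_moves:
  motion:
    - [[0.02,0,-0.1,0,-0.55,0],[0.02,0,-0.1,0,-0.55,0],[0.02,0,-0.1,0,-0.55,0]]

```text
time_s: 7.35
tcp_pos: [0.644, -0.144, 0.1255]
ee_rot: [0.042, 0.706, 0.706, -0.042]
ft_force: [0.6, -2.7, -3.0]
finger_gap: 0.0133
finger_force: 24.4
```

Fz has risen to -3.0 N and the rise fell short, so this may be the buffer. I'll confirm with a 0.5 mm step.

Emit:
apply_moves:
  motion:
    - [[0.01,0,-0.05,0,-0.27,0],[0.01,0,-0.05,0,-0.27,0],[0.01,0,-0.05,0,-0.27,0]]

```text
time_s: 7.65
tcp_pos: [0.6439, -0.1439, 0.1257]
ee_rot: [0.044, 0.706, 0.706, -0.044]
ft_force: [2.3, -4.3, -6.8]
finger_gap: 0.0133
finger_force: 24.4
```

That is the buffer: -6.8 N at the knob, so about 3 N at the catch. I'll ease back 1.5 mm.

Emit:
apply_moves:
  motion:
    - [[-0.015,0,0.08,0,0.42,0],[-0.03,0,0.15,0,0.82,0],[-0.03,0,0.15,0,0.82,0],[-0.03,0,0.15,0,0.82,0]]

```text
time_s: 8.05
tcp_pos: [0.644, -0.144, 0.1249]
ee_rot: [0.039, 0.706, 0.706, -0.039]
ft_force: [-0.4, -1.0, -2.4]
finger_gap: 0.0129
finger_force: 24.5
```

Emit:
apply_moves:
  motion:
    - [[-0.01,0,0.06,0,0.33,0],[-0.01,0,0.06,0,0.33,0],[-0.01,0,0.06,0,0.33,0]]

```text
time_s: 8.35
tcp_pos: [0.6441, -0.1443, 0.1241]
ee_rot: [0.037, 0.706, 0.706, -0.037]
ft_force: [-0.8, 0.9, -0.8]
finger_gap: 0.0129
finger_force: 24.5
```

Run:
```python
from h import *
from rig import bot
s=bot.get_state();q=s["ee_rot"];print(s["tcp_pos"],s["ft_force"])
R=Ro.from_quat([q[1],q[2],q[3],q[0]]).as_matrix();p=np.array(s["tcp_pos"])
H=np.array([.651,-.013,0]);n=R.copy()
for d in(1,2,3,5,8,12,17,22,27,32,40,50,60,68,75,80,83):
    G=Ro.from_euler("z",-d,degrees=True).as_matrix()
    p2=H+G@(p-H); sh=R.T@(p2-p)*100; rv=Ro.from_matrix(R.T@G@R).as_rotvec(degrees=True)
    print(d,p2.round(3),sh.round(2),rv.round(2))
```

```text
[ 0.64408256 -0.14432824  0.12411912] [-0.77000724  0.89310916 -0.76253938]
1 [ 0.642 -0.144  0.124] [ 0.01 -0.23 -0.  ] [ 0.1  -0.    0.99]
2 [ 0.64  -0.144  0.124] [ 0.03 -0.46 -0.  ] [ 0.21 -0.    1.99]
3 [ 0.637 -0.144  0.124] [ 0.05 -0.69 -0.01] [ 0.31 -0.    2.98]
5 [ 0.633 -0.143  0.124] [ 0.11 -1.14 -0.01] [ 0.52 -0.    4.97]
8 [ 0.626 -0.142  0.124] [ 0.22 -1.82 -0.02] [ 0.83 -0.    7.96]
12 [ 0.617 -0.14   0.124] [ 0.43 -2.72 -0.05] [ 1.25 -0.   11.93]
17 [ 0.606 -0.137  0.124] [ 0.77 -3.81 -0.08] [ 1.77 -0.   16.91]
22 [ 0.595 -0.132  0.124] [ 1.21 -4.87 -0.13] [ 2.29 -0.   21.88]
27 [ 0.585 -0.127  0.124] [ 1.74 -5.89 -0.18] [ 2.810e+00 -1.000e-02  2.685e+01]
32 [ 0.576 -0.121  0.124] [ 2.35 -6.85 -0.25] [ 3.330e+00 -1.000e-02  3.183e+01]
40 [ 0.561 -0.109  0.124] [ 3.5  -8.28 -0.37] [ 4.160e+00 -1.000e-02  3.978e+01]
50 [ 0.546 -0.092  0.124] [ 5.19 -9.81 -0.55] [ 5.210e+00 -1.000e-02  4.973e+01]
60 [ 0.534 -0.073  0.124] [  7.13 -11.03  -0.75] [ 6.250e+00 -1.000e-02  5.967e+01]
68 [ 0.527 -0.056  0.124] [  8.81 -11.74  -0.92] [ 7.080e+00 -1.000e-02  6.763e+01]
75 [ 0.522 -0.04   0.124] [ 10.35 -12.17  -1.09] [ 7.810e+00 -1.000e-02  7.459e+01]
80 [ 0.52  -0.029  0.124] [ 11.47 -12.36  -1.2 ] [ 8.330e+00 -2.000e-02  7.957e+01]
83 [ 0.52  -0.022  0.124] [ 12.15 -12.43  -1.27] [ 8.640e+00 -2.000e-02  8.255e+01]
```

Relieved, with only the bar's weight felt. Now a test pull of 1° along the arc.

Emit:
apply_moves:
  motion:
    - [[0,-0.12,0,0.05,0,0.5],[0.01,-0.23,0,0.1,0,1.0],[0.01,-0.23,0,0.1,0,1.0]]

```text
time_s: 8.65
tcp_pos: [0.6417, -0.1443, 0.1242]
ee_rot: [0.037, 0.712, 0.7, -0.037]
ft_force: [-0.1, -0.3, -0.4]
finger_gap: 0.0129
finger_force: 24.5
```

Emit:
apply_moves:
  motion:
    - [[0.01,-0.12,0,0.05,0,0.5],[0.02,-0.23,0,0.1,0,1.0],[0.02,-0.23,0,0.1,0,1.0]]

```text
time_s: 8.95
tcp_pos: [0.6393, -0.1441, 0.1241]
ee_rot: [0.036, 0.719, 0.693, -0.038]
ft_force: [0.1, -1.3, -0.8]
finger_gap: 0.0132
finger_force: 24.5
```

No resistance, and the bar is over the lip. I'll continue the arc.

Emit:
apply_moves:
  motion:
    - [[0.01,-0.23,0,0.1,0,1.0],[0.03,-0.46,0,0.21,0,2.0],[0.05,-0.69,-0.01,0.31,0,3.0],[0.08,-0.92,-0.01,0.41,0,4.0],[0.11,-1.14,-0.01,0.52,0,5.0],[0.11,-1.14,-0.01,0.52,0,5.0]]

```text
time_s: 9.55
tcp_pos: [0.6278, -0.1428, 0.1242]
ee_rot: [0.035, 0.749, 0.661, -0.039]
ft_force: [0.1, -3.2, 1.0]
finger_gap: 0.0127
finger_force: 24.5
```

Run:
```python
from rig import bot
import cv2,numpy as np
f=bot.grab_frame("wrist")["color"];g=bot.grab_frame("scene")["color"]
a=cv2.resize(f,(640,400));b=cv2.resize(g[180:280,340:460],(240,200),interpolation=cv2.INTER_CUBIC)
c=np.zeros((600,640,3),np.uint8);c[:400]=a;c[400:,:240]=b
cv2.imwrite("pics/w4.png",c)
```

```text
(no output)
```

View pics/w4.png

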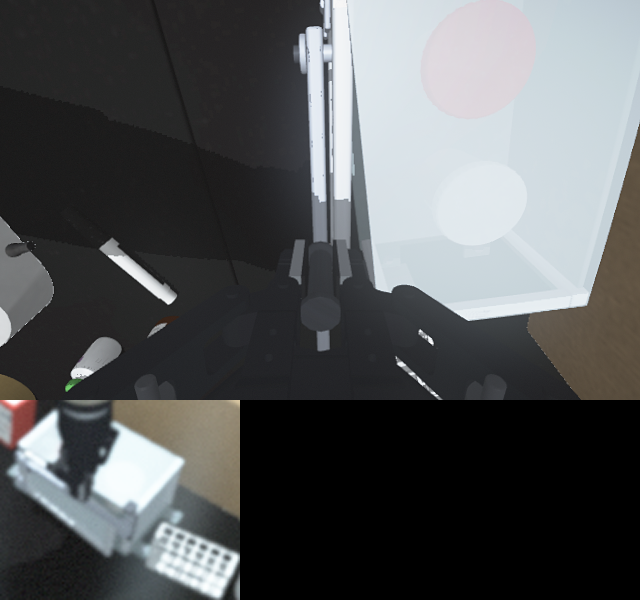

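The picture shows the gate about 7° open with the bar held (knob at (320,312) px), moving together. Continuing.

Emit:
apply_moves:
  motion:
    - [[0.02,-0.46,0,0.21,0,2.0],[0.1,-1.14,-0.01,0.52,0,5.0],[0.2,-1.82,-0.02,0.83,0,8.0],[0.4,-2.72,-0.05,1.25,0,11.9],[0.74,-3.81,-0.08,1.77,0,16.9],[1.18,-4.87,-0.13,2.29,0,21.9],[1.5,-5.49,-0.16,2.6,0,24.9],[1.5,-5.49,-0.16,2.6,0,24.9]]

```text
time_s: 10.45
tcp_pos: [0.5747, -0.1214, 0.1246]
ee_rot: [0.026, 0.874, 0.483, -0.046]
ft_force: [-4.5, -5.6, 3.9]
finger_gap: 0.0132
finger_force: 24.6
```

Forces show the tool running about 7 N too close to the hinge. I'll relieve by 1.5 mm outward and see.

Emit:
apply_moves:
  motion:
    - [[-0.08,0,0,0,0,0],[-0.15,0,0,0,0,0],[-0.15,0,0,0,0,0]]

```text
time_s: 10.75
tcp_pos: [0.5746, -0.122, 0.124]
ee_rot: [0.025, 0.874, 0.484, -0.045]
ft_force: [-1.4, -1.5, 0.3]
finger_gap: 0.0129
finger_force: 24.6
```

Run:
```python
from h import *
from rig import bot
s=bot.get_state();q=s["ee_rot"]
R=Ro.from_quat([q[1],q[2],q[3],q[0]]).as_matrix();p=np.array(s["tcp_pos"])
H=np.array([.647,-.013,0])
p=p+.0005*(p-H)/np.linalg.norm((p-H)[:2])*[1,1,0]
p0=np.array(s["tcp_pos"])
print(np.linalg.norm((p-H)[:2]),s["joints"])
for d in(3,7,11,15,20,25,30,34,38,42,46,48):
    G=Ro.from_euler("z",-d,degrees=True).as_matrix()
    p2=H+G@(p-H); sh=R.T@(p2-p0)*100; rv=Ro.from_matrix(R.T@G@R).as_rotvec(degrees=True)
    print(d,p2.round(3),sh.round(2),rv.round(2))
```

```text
0.13137481170143062 [-0.3793306   0.11804685 -0.10003372  1.37146152 -0.10232777  1.75204372]
3 [ 0.569 -0.118  0.124] [-0.01 -0.69  0.  ] [0.31 0.   2.98]
7 [ 0.561 -0.113  0.124] [ 0.09 -1.6  -0.01] [0.73 0.   6.96]
11 [ 0.555 -0.107  0.124] [ 0.26 -2.5  -0.03] [ 1.14  0.   10.94]
15 [ 0.548 -0.1    0.124] [ 0.49 -3.39 -0.05] [ 1.56  0.   14.92]
20 [ 0.541 -0.091  0.124] [ 0.86 -4.47 -0.09] [ 2.08  0.   19.89]
25 [ 0.535 -0.081  0.124] [ 1.32 -5.52 -0.14] [ 2.6   0.   24.86]
30 [ 0.529 -0.071  0.124] [ 1.88 -6.52 -0.2 ] [ 3.12  0.   29.84]
34 [ 0.526 -0.063  0.124] [ 2.38 -7.28 -0.25] [ 3.53  0.   33.82]
38 [ 0.522 -0.054  0.124] [ 2.94 -8.01 -0.31] [ 3.95  0.   37.79]
42 [ 0.52  -0.046  0.124] [ 3.54 -8.7  -0.37] [ 4.36  0.   41.77]
46 [ 0.518 -0.037  0.124] [ 4.19 -9.34 -0.44] [ 4.78  0.   45.75]
48 [ 0.517 -0.032  0.124] [ 4.53 -9.64 -0.47] [ 4.98  0.   47.74]
```

Emit:
apply_moves:
  motion:
    - [[-0.01,-0.69,0,0.31,0,3.0],[0.09,-1.6,-0.01,0.73,0,7.0],[0.26,-2.5,-0.03,1.14,0,10.9],[0.49,-3.39,-0.05,1.56,0,14.9],[0.86,-4.47,-0.09,2.08,0,19.9],[1.32,-5.52,-0.14,2.6,0,24.9],[1.32,-5.52,-0.14,2.6,0,24.9]]

```text
time_s: 11.45
tcp_pos: [0.535, -0.0799, 0.1237]
ee_rot: [0.014, 0.958, 0.282, -0.049]
ft_force: [4.3, 2.3, -4.1]
finger_gap: 0.0129
finger_force: 24.7
```

Now it's about 1.4 mm too far out. I'll trim that and go on.

Emit:
apply_moves:
  motion:
    - [[0.16,-0.69,0,0.31,0,3.0],[0.28,-1.6,-0.01,0.73,0,7.0],[0.46,-2.5,-0.03,1.14,0,10.9],[0.7,-3.39,-0.05,1.56,0,14.9],[1.08,-4.47,-0.09,2.08,0,19.9],[1.56,-5.52,-0.14,2.6,0,24.9],[1.56,-5.52,-0.14,2.6,0,24.9],[1.56,-5.52,-0.14,2.6,0,24.9]]

```text
time_s: 12.25
tcp_pos: [0.5183, -0.0268, 0.1238]
ee_rot: [0.004, 0.996, 0.07, -0.052]
ft_force: [1.7, -0.4, -2.4]
finger_gap: 0.013
finger_force: 24.7
```

Run:
```python
from rig import bot
import cv2,numpy as np
from h import *
s=bot.get_state();print(s["joints"],s["tcp_pos"],np.degrees(np.arctan2(.650-.009-s["tcp_pos"][0]*1,-.013-s["tcp_pos"][1])))
w=bot.grab_frame("wrist")["color"];g=bot.grab_frame("scene")["color"]
c=np.zeros((600,640,3),np.uint8);c[:400]=w;c[400:,:320]=cv2.resize(g[160:285,300:500],(320,200));cv2.imwrite("pics/w5.png",c)
```

```text
[-2.79251095e-01 -7.97180346e-04 -2.24570354e-01  1.44171054e+00
 -4.23403384e-02  2.72366993e+00] [ 0.51827392 -0.0267921   0.12381345] 83.58793707858224
```

View pics/w5.png

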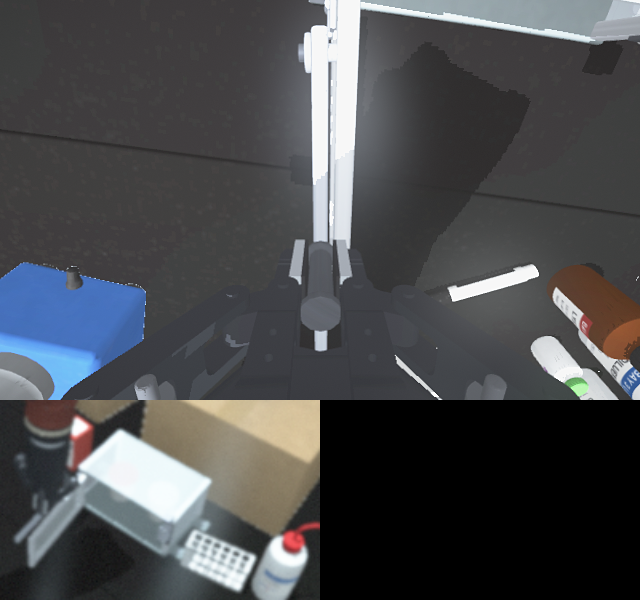

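The gate stands about 80° open, with the bar still held at (320,312) px. I'll lower the bar back along its arc.

Emit:
apply_moves:
  motion:
    - [[-0.035,0,0.2,0,1.1,0],[-0.07,0,0.4,0,2.2,0],[-0.1,0,0.6,0,3.3,0],[-0.12,0,0.8,0,4.4,0],[-0.14,0,1.0,0,5.5,0],[-0.145,0,1.07,0,5.9,0],[-0.145,0,1.07,0,5.9,0],[-0.145,0,1.07,0,5.9,0]]

```text
time_s: 13.15
tcp_pos: [0.5158, -0.0271, 0.1136]
ee_rot: [0.0, 0.998, 0.069, 0.0]
ft_force: [5.5, -0.1, -3.5]
finger_gap: 0.013
finger_force: 24.7
```

Emit:
apply_moves:
  motion:
    - [[0.06,0,0.02,0,0,0],[0.13,0,0.03,0,0,0],[0.13,0,0.03,0,0,0],[0.13,0,0.03,0,0,0]]

```text
time_s: 13.55
tcp_pos: [0.5159, -0.027, 0.1133]
ee_rot: [0.0, 0.998, 0.068, -0.001]
ft_force: [-5.8, -3.4, 3.8]
finger_gap: 0.0133
finger_force: 24.8
```

Emit:
apply_moves:
  motion:
    - [[0,0,0,0,0,0],[0,0,0,0,0,0],[0,0,0,0,0,0],[0,0,0,0,0,0],[0,0,0,0,0,0],[0,0,0,0,0,0]]
  grip: 0.45

```text
time_s: 14.15
tcp_pos: [0.5169, -0.0269, 0.1132]
ee_rot: [0.0, 0.998, 0.069, -0.0]
ft_force: [-0.7, -0.3, 0.4]
finger_gap: 0.0387
finger_force: 0.0
```

Free of contact. I'll rise straight up, clear of the knob.

Emit:
apply_moves:
  motion:
    - [[0,0,-1.5,0,0,0],[0,0,-4,0,0,0],[0,0,-7,0,0,0],[0,0,-10,0,0,0],[0,0,-13,0,0,0],[0,0,-13,0,0,0],[0,0,-13,0,0,0],[0,0,-13,0,0,0]]

```text
time_s: 14.95
tcp_pos: [0.5167, -0.0267, 0.2427]
ee_rot: [0.0, 0.998, 0.068, -0.001]
ft_force: [0.5, -0.2, -0.4]
finger_gap: 0.0385
finger_force: 0.0
```

Run:
```python
from rig import bot
import cv2,numpy as np
s=bot.get_state();print(s["tcp_pos"],s["ft_force"])
w=bot.grab_frame("wrist")["color"];g=bot.grab_frame("scene")["color"]
c=np.zeros((600,640,3),np.uint8);c[:400]=w;c[400:,:320]=cv2.resize(g[160:285,300:500],(320,200));cv2.imwrite("pics/w6.png",c)
```

```text
[ 0.51666705 -0.02671084  0.24269141] [ 0.4613991  -0.24899648 -0.44515902]
```

View pics/w6.png

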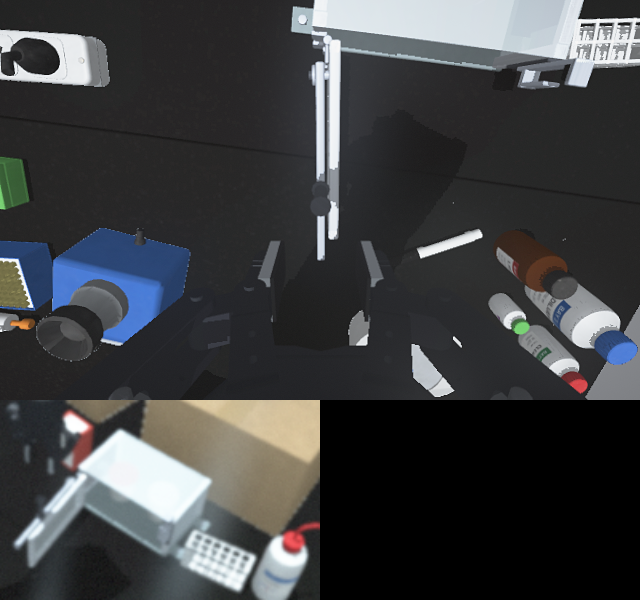

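The gate stands open at about 80°. The knob head is at (320,206) px, as it was when the bar was down, and the gripper is clear. Handing in.

```bash
python3 -c "
from rig import bot
print(bot.hand_in())"
```

```text
the job is handed in; nothing more can be done
None
```

I handed the job in with the gate standing open at about 80°, the latch bar down, the gripper clear and the other things left where they were; no verdict came back.

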